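# Hold down the recessed reset button of the scanner gateway in a bench drawer

## Task

The scanner gateway, the white box in the top drawer of the grey steel bench cabinet, needs resetting. Pull that drawer out to its stop, then take the yellow-handled reset pin from the wooden tool block, put its tip through the round hole ringed in orange in the gateway's lid and push the red button at the bottom right down, without forcing it. Finish there, still gripping the pin and holding the button down with the drawer fully out, and leave the screwdriver, pliers, loose lever and mug where they are.

Things in the scene. Friction and masses are not known exactly. Their poses are not given: they have to be found in the camera images.
- cabinet: grey steel bench-top cabinet with two drawers, 260 deep (x) x 240 wide (y) x 195 high, fixed. Origin: centre of its front face at table height; its +x points from the front face to the back, so the drawers come out along its -x.
- drawer (a joint): how far the top drawer is out, m: 0 shut, 0.165 at its rigid stop. Starts shut or up to 40 mm out. Slides with about 2.5 N of friction and stays where it is left. Its front panel (83 high, 12 thick) stands before the cabinet's front face, its top edge 7 mm below the cabinet's top.
- drawer_handle (a point): middle of the top drawer's handle, moves with it: a round steel bar 11 mm thick, 110 long along the cabinet's y, 162 above the table (33 below the cabinet's top), its axis 35 in front of the drawer's front panel (29 mm free gap behind the bar). Posts 42 mm either side of the middle join it to the panel. Axes as the cabinet's.
- gateway: white plastic gateway, 105 (x) x 150 (y) x 34 high, screwed to the floor of the top drawer and carried along by it; hidden in the cabinet until the drawer is out. Origin: centre of its underside; axes as the cabinet's; lid 146 above the table. The drawer's sides round it reach 157 above the table, its front panel 188.
- reset_hole (a point): centre of the mouth of the round reset hole, 10 mm across, ringed in orange, in the gateway's level lid, 146 above the table. It goes straight down; the red button's face, 8.8 mm across, lies 12 mm below the mouth. With the drawer at its stop the hole is about 111 mm in front of the cabinet's front face and 35 mm off its middle towards its +y. Axes as the cabinet's, z up.
- reset_button (a joint): how far the red button at the bottom of the hole is pushed down, m: 0 up, 0.005 against its rigid stop. It springs back: 1.5 N starts it moving, 5 N takes it to the stop. It counts as held down beyond 0.0035.
- reset_pin: the stylus, 40 g, 125 long: steel shaft 4 mm thick and 60 long with a round tip, a collar 20 across and 4 thick, a round yellow handle 15 mm thick (collar and handle span 60 to 125 from the tip). Origin: the tip; +z runs from tip to handle. It starts upright, tip down, in the tool block, collar on the block's top (tip 10 above the table, handle top 135); lift it straight up by 65 to clear.
- tool_block: wooden block, 130 (x) x 46 (y) x 70 high, fixed to the bench, left or right of the cabinet. Origin: centre of its underside. The pin stands 37.5 mm from the middle towards its -x, the screwdriver 37.5 mm towards its +x.
- screwdriver_top (a point): top of the handle of the small red screwdriver that stands upright in the other hole of the tool block, 132 above the table: leave it there. Handle 16 mm thick.
- crate: blue crate full of chromed levers, 206 (x) x 136 (y) x 75 high, fixed, on the other side from the tool block. Origin: centre of its underside.
- pliers: pliers lying on the bench, 172 long (x) x 65 wide x 14 high: leave. Origin: underside, near the middle.
- lever: loose finished lever with black grip lying on the bench, 145 long (x) x 20 x 16 high: leave. Origin: underside, near the middle.
- mug: steel mug, 76 across and 85 high, standing on the cabinet's top: leave. Origin: centre of its underside.
Mind the look-alikes: they are no part of the job. Leave any turquoise look-alike of the reset_pin alone.

How it is judged:
By the outcome, as a careful person would: the job done as asked, in the order asked, and still so for the second after the job is handed in, while the arm keeps its last pose, push and grip.
It also fails if it takes over 58 s, if anything falls off the work surface, if the arm or the gripper's body presses on something with over 40 N, if the wrist force passes 120 N, or if a joint passes its speed limit or range.

## Robot

A 7-joint arm with a two-finger parallel gripper is mounted at the origin on the work surface. World frame = base frame: x ahead of the robot, y to its left, z up, the work surface at z = 0. Lengths are in m, angles in rad, forces in N, time in s.
With the tool pointing down it reaches from about 0.35 to 0.9 m from the base axis. Payload 8.1 kg.
Tool frame: the origin (TCP) lies midway between the tips of the shut fingers; the grasp point (between the pads) lies 19 mm behind it; z points along the fingers, y is the line along which they close (so a half turn about z gives the same grasp; the last joint's range is limited). The gripper opens to 92 mm and grips with 3 to 60 N. Pads are 19 mm wide; open, the fingers measure 130 mm over their backs; the gripper's body (75 mm by 190 mm) begins 47 mm behind the grasp point.
Start: joints at [1.157, 0.434, 0.025, 1.573, -0.012, 1.134, -0.075], TCP at [0.191, -0.595, 0.227] pointing down, gripper open.
Joint ranges: [-2.62, 2.62], [-0.44, 2.09], [-1.27, 1.32], [0.08, 2.57], [-1.32, 4.46], [0.12, 2], [-2.74, 2.74]. Speed limits (rad/s): [2.22, 2.22, 3.01, 3.01, 3.14, 3.14, 3.14].

## Interface

Orientations are given as a rotation vector (axis times angle).
In Python, from cell import arm gives the robot as it stands.
- The arm moves only by the tool carry_out, never from a script. Its arguments are lists of equal length, an entry for each row: "claw": the finger opening in cm, from 0 to 9.18; "delta_pos": the shift along the tool's x, y, z in cm, a list of three; "angular": the turn, a rotation vector about the tool's x, y, z in rad, a list of three. In form: {"claw": [claw, ...], "delta_pos": [[dx, dy, dz], ...], "angular": [[ax, ay, az], ...]}. A call has 1 to 20 rows; each row shifts and turns the commanded pose from where the row before left it, along the tool's axes as they then stand; what a row does not reach is not made up. A row lasts 1/10 s, in which the tool goes at most 50 mm and 8.59 degrees, less where a joint would pass 70% of its speed; a pose out of reach is approached as far as the arm can. A call with a gripper value outside its range is refused whole. The fingers move at their own pace and stop on an object; "force" is the grip in N (left out, the last holds). Time passes only in rows, so rows that do not move let the fingers close. It gives the time, the measured TCP pose, the force, the opening and the grip force at its end, in the units of the state.
- arm.observe(): the state, without advancing time (a new reading comes with each control period).
- arm.get_image(name): name is "scene" or "side" or "wrist"; returns a dict with "frame" (480x640x3 uint8, red, green, blue), "mtx" (3x3 intrinsics, pixels), "T" (4x4, takes a point from camera to world coordinates). Camera axes: x right, y down, z forward; pixel columns grow to the right and rows downward; lengths in m; the calibration is good to about 2 mm. A picture is of the moment at which its call begins. There is no depth.
- arm.sign_off(): hands the job in; it is judged then, once.
Trained networks look in a picture, given as the dict that the camera call returned (one of the last four; its "shot" number tells which), for a name from the list of things; names that differ only in an ending like _2 or _b are one class to them, and where a whole thing is asked for, a point or a joint stands for the part that bears it (a point fixed in the world has none). Each returns a list of dicts, best first, with "conf" (0 to 1); they miss things now and then, are a little off and sometimes report something else, mostly with a low value. They report only what shows in the picture. A call takes as long as a camera call. They do not tell look-alikes from the thing itself.
- arm.look_for(label, picture): "centre" ([column, row] as shares, 0 to 1, of the picture: columns of its width, rows of its height, amid what is visible of it).
- arm.trace(label, picture): "region" (480x640 bool, what is visible of it) and "centre" ([column, row] as shares, 0 to 1, of the picture: columns of its width, rows of its height, amid what is visible of it).
- arm.place_of(label, picture): "centre" ([column, row] as shares, 0 to 1, of the picture: columns of its width, rows of its height: a listed point, or the origin of a listed thing).
The state is a dict: "clock": time; "joints": joint angles; "dq": joint speeds; "joint_efforts": joint torques, N m; "position": TCP position; "ee_rot": TCP orientation; "force": force on the tool from outside, world axes, zero at the start; "ft_torque": the same for the moment, N m; "width": opening from 0.0 (shut) to 1.0 (fully open); "gripper_force": force on a finger pad.
Only numpy, scipy, OpenCV 4.12 (cv2) and the standard library are available. Lean on these libraries where they do the work, as an engineer would, in place of code of your own. Each camera call takes 0.05 s, during which the arm holds its last target. There are 200 camera calls.

## Working session

There is one attempt and no reset: what is moved stays moved. The work goes in short steps, Python scripts to look and compute and a tool call to move; the robot and the scene stay as the last step left them, time stands still between calls to the robot, and variables do not carry over. Pictures are saved under pics/ and viewed, at most 10 in all, crops included, and the job is handed in when it is done.

Besides the shell and the picture viewer there is one more tool, called after "Emit:" as name(argument=value, ...) on one line, values as JSON. carry_out: Moves the arm, as the interface text tells. Its arguments: {"type":"object","properties":{"claw":{"type":"array","items":{"type":"number"}},"delta_pos":{"type":"array","items":{"type":"array","items":{"type":"number"}}},"angular":{"type":"array","items":{"type":"array","items":{"type":"number"}}},"force":{"type":"number"}},"required":["claw","delta_pos","angular"]}

```bash
mkdir -p pics; cat > h.py <<'E'
import numpy as np, cv2
from cell import arm
from scipy.spatial.transform import Rotation as R
def px(c): return np.array([c[0]*640,c[1]*480])
def onz(p,uv,z):
    K=np.array(p["mtx"]);T=np.array(p["T"]);d=T[:3,:3]@np.linalg.solve(K,[uv[0],uv[1],1]);o=T[:3,3]
    return o+d*(z-o[2])/d[2]
def proj(p,X):
    K=np.array(p["mtx"]);T=np.linalg.inv(np.array(p["T"]));c=T[:3,:3]@np.array(X)+T[:3,3];u=K@c;return u[:2]/u[2]
def tri(obs):
    A=np.zeros((3,3));b=np.zeros(3)
    for p,uv in obs:
        K=np.array(p["mtx"]);T=np.array(p["T"]);d=T[:3,:3]@np.linalg.solve(K,[uv[0],uv[1],1]);d/=np.linalg.norm(d)
        M=np.eye(3)-np.outer(d,d);A+=M;b+=M@T[:3,3]
    return np.linalg.solve(A,b)
def save(p,n): cv2.imwrite("pics/"+n,cv2.cvtColor(p["frame"],cv2.COLOR_RGB2BGR))
E
python3 - <<'E'
from h import *
np.set_printoptions(precision=4,suppress=True)
s=arm.observe();print(s["position"],s["ee_rot"],s["force"],s["clock"])
P={n:arm.get_image(n) for n in("scene","side")}
for n in P: save(P[n],n+"1.png")
Z=dict(cabinet=0,drawer_handle=.162,reset_pin=.01,tool_block=0,screwdriver_top=.132,crate=0,pliers=0,lever=0,mug=.195)
for l in Z:
  o=[]
  for n in P:
    r=arm.place_of(l,P[n])
    for q in r[:3]: print(l,n,round(q["conf"],2),px(q["centre"]),onz(P[n],px(q["centre"]),Z[l]))
    if r:o.append((P[n],px(r[0]["centre"])))
  if len(o)==2: print("   tri",tri(o))
E
```

```text
[ 0.1909 -0.5946  0.2259] [-3.1022 -0.4859  0.0006] [-0.5312  0.662   1.0466] 0.0
cabinet scene 0.3 [256.576 223.68 ] [ 0.3957 -0.1371  0.    ]
cabinet side 0.91 [350.4 249.6] [0.6731 0.002  0.    ]
cabinet side 0.15 [331.584 212.592] [0.7119 0.1045 0.    ]
   tri [ 0.5718 -0.1208  0.1955]
drawer_handle scene 0.86 [320.32  242.112] [0.6274 0.0017 0.162 ]
drawer_handle side 0.84 [331.52  209.424] [0.6236 0.0046 0.162 ]
   tri [0.6247 0.0036 0.1603]
reset_pin scene 0.71 [212.288 237.696] [ 0.4395 -0.2557  0.01  ]
reset_pin side 0.65 [383.424 444.288] [ 0.4402 -0.3259  0.01  ]
reset_pin side 0.57 [202.432 292.224] [0.3818 0.1127 0.01  ]
reset_pin side 0.48 [354.176 418.176] [ 0.4339 -0.2639  0.01  ]
   tri [ 0.4372 -0.2899 -0.0045]
tool_block side 0.91 [403.328 435.792] [ 0.477  -0.3361  0.    ]
screwdriver_top side 0.52 [429.824 396.384] [ 0.506  -0.3434  0.132 ]
crate scene 0.96 [427.392 228.   ] [0.4766 0.318  0.    ]
crate side 0.57 [189.888 208.608] [0.4846 0.3243 0.    ]
   tri [0.4824 0.316  0.0076]
pliers scene 0.74 [349.312 217.2  ] [0.4071 0.1163 0.    ]
pliers side 0.75 [201.792 292.704] [0.3824 0.1193 0.    ]
pliers side 0.57 [411.712 158.688] [0.9686 0.1039 0.    ]
   tri [ 0.387   0.1248 -0.0171]
lever scene 0.76 [255.168 222.   ] [ 0.3889 -0.1405  0.    ]
lever side 0.64 [277.824 380.496] [ 0.3819 -0.124   0.    ]
   tri [ 0.384  -0.1328  0.0002]
mug scene 0.93 [323.008 296.208] [ 0.7998 -0.0189  0.195 ]
mug side 0.92 [409.6  157.92] [ 0.7989 -0.019   0.195 ]
mug side 0.38 [403.072 438.   ] [ 0.4137 -0.3688  0.195 ]
   tri [ 0.7993 -0.0188  0.1945]
```

View pics/scene1.png

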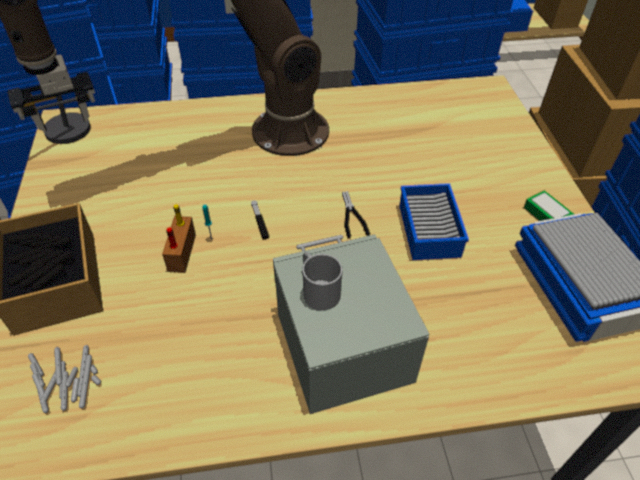

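View pics/side1.png

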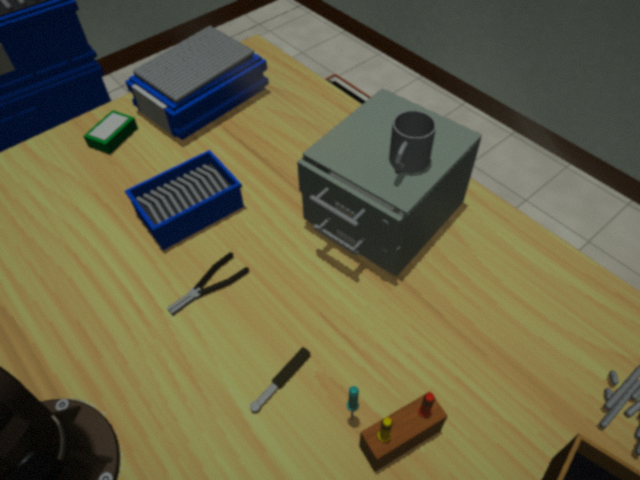

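The side view shows the yellow pin at (386,428) and the screwdriver at (428,403) in the block, with the turquoise look-alike at (354,397). The cabinet's top corners are about (301,160), (380,92), (480,136) and (402,212). The scene view shows the same top corners at about (276,257), (378,240), (425,332) and (312,368).

```bash
python3 - <<'E'
from h import *
from scipy.optimize import least_squares
np.set_printoptions(precision=4,suppress=True)
P={n:arm.get_image(n) for n in("scene","side")}
def corners(n,box):
    g=cv2.cvtColor(P[n]["frame"],cv2.COLOR_RGB2GRAY)
    return g
C={"side":[(301,160),(380,92),(480,136),(402,212)],"scene":[(378,240),(425,332),(312,368),(276,257)]}
# order: front +y, back +y, back -y, front -y
L=np.array([[0,.12,.195],[.26,.12,.195],[.26,-.12,.195],[0,-.12,.195]])
f=lambda v:np.concatenate([(proj(P[n],[v[0]+np.cos(v[2])*l[0]-np.sin(v[2])*l[1],v[1]+np.sin(v[2])*l[0]+np.cos(v[2])*l[1],.195])-c) for n in C for l,c in zip(L,C[n])])
for n in C: print(n,[onz(P[n],c,.195)[:2] for c in C[n]])
r=least_squares(f,[.67,0,0],loss="soft_l1");print("cab",r.x,r.fun.round(1))
for col,lo,hi in(("yellow",(22,150,100),(35,255,255)),("red",(0,180,90),(6,255,255))):
  o=[]
  for n in P:
    m=cv2.inRange(cv2.cvtColor(P[n]["frame"],cv2.COLOR_RGB2HSV),lo,hi)
    k,lab,st,ce=cv2.connectedComponentsWithStats(m)
    i=[j for j in range(1,k) if st[j,4]>20]
    i.sort(key=lambda j:-st[j,4])
    for j in i[:3]: print(col,n,st[j],ce[j])
    if i:o.append((P[n],ce[i[0]]))
  if len(o)==2: X=tri(o);print(col,X,[proj(p,X)-u for p,u in o])
for n in P:
  for l in("tool_block","drawer_handle"):
    for q in arm.trace(l,P[n])[:1]:
      ys,xs=np.nonzero(q["region"]);rc=cv2.minAreaRect(np.c_[xs,ys].astype(np.float32));print(l,n,q["conf"],rc, cv2.boxPoints(rc).tolist())
E
```

```text
side [array([0.6438, 0.1133]), array([0.8998, 0.1608]), array([ 0.9452, -0.0681]), array([ 0.6907, -0.1026])]
scene [array([0.6679, 0.1226]), array([0.9104, 0.1609]), array([ 0.9551, -0.0628]), array([ 0.6845, -0.1021])]
cab [0.6719 0.0114 0.154 ] [-1.7 -6.9  0.5 -4.   0.3 -0.7  1.8  1.6  1.8 -5.2  4.5 -0.6 -3.1 -3.5
 -2.1  2.3]
yellow scene [173 204   6   5  25] [175.6  205.96]
yellow scene [177 221   7   5  21] [180.4762 223.4762]
yellow side [383 416   9  10  62] [386.871  420.4839]
yellow [ 0.4339 -0.3275  0.1322] [array([ 0.2996, -0.1143]), array([0.4719, 0.3025])]
red side [426 393   8   8  51] [429.4706 396.7647]
tool_block scene 0.82 ((178.7353057861328, 243.55885314941406), (27.891597747802734, 58.45108413696289), 14.03624439239502) [[158.11764526367188, 268.5294494628906], [172.29412841796875, 211.8235626220703], [199.35296630859375, 218.5882568359375], [185.17648315429688, 275.29412841796875]]
drawer_handle scene 0.97 ((323.0294189453125, 244.11766052246094), (13.339459419250488, 105.26045989990234), 75.96376037597656) [[270.3529357910156, 250.41177368164062], [372.4706115722656, 224.88235473632812], [375.7059020996094, 237.82354736328125], [273.5882263183594, 263.35296630859375]]
tool_block side 0.33 ((426.58258056640625, 404.72479248046875), (12.64330768585205, 25.57396125793457), 16.699241638183594) [[416.85321044921875, 415.1559753417969], [424.20184326171875, 390.6605529785156], [436.31195068359375, 394.2936096191406], [428.96331787109375, 418.7890319824219]]
drawer_handle side 0.74 ((348.44342041015625, 201.8018798828125), (127.82120513916016, 36.90885925292969), 29.05460548400879) [[283.6132507324219, 186.89622497558594], [301.5377502441406, 154.63206481933594], [413.2735900878906, 216.70753479003906], [395.3490905761719, 248.97169494628906]]
```

Emit:
carry_out(claw=[4,4,4,4,4,4,4,4,4,4,4,4], delta_pos=[[0,0,-0.4],[0,0,-0.4],[0,0,-0.4],[0,0,-0.4],[0,0,-0.4],[0,0,-0.4],[0,0,-0.4],[0,0,-0.4],[0,0,-0.4],[0,0,-0.4],[0,0,0],[0,0,0]], angular=[[0,0,-0.143],[0,0,-0.143],[0,0,-0.143],[0,0,-0.143],[0,0,-0.143],[0,0,-0.143],[0,0,-0.143],[0,0,-0.143],[0,0,-0.143],[0,0,-0.143],[0,0,0],[0,0,0]])

```text
clock: 2.5
position: [0.191, -0.5951, 0.2666]
ee_rot: [2.03, 2.397, 0.0]
force: [-1.1, -0.1, -0.5]
width: 0.436
gripper_force: 0.0
```

Emit:
carry_out(claw=[4,4,4,4,4,4,4,4,4,4,4,4,4,4,4,4,4,4,4,4], delta_pos=[[2.9,2.47,0],[2.9,2.47,0],[2.9,2.47,0],[2.9,2.47,0],[2.9,2.47,0],[2.9,2.47,0],[2.9,2.47,0],[2.9,2.47,0],[2.9,2.47,0],[2.9,2.47,0],[2.9,2.47,0],[2.9,2.47,0],[2.9,2.47,0],[2.9,2.47,0],[2.9,2.47,0],[2.9,2.47,0],[2.9,2.47,0],[2.9,2.47,0],[0,0,0],[0,0,0]], angular=[[0,0,0],[0,0,0],[0,0,0],[0,0,0],[0,0,0],[0,0,0],[0,0,0],[0,0,0],[0,0,0],[0,0,0],[0,0,0],[0,0,0],[0,0,0],[0,0,0],[0,0,0],[0,0,0],[0,0,0],[0,0,0],[0,0,0],[0,0,0]])

```text
clock: 4.5
position: [0.541, -0.0046, 0.2662]
ee_rot: [-2.025, -2.401, 0.001]
force: [0.1, -1.3, -0.4]
width: 0.438
gripper_force: 0.0
```

```bash
python3 - <<'E'
from h import *
np.set_printoptions(precision=4,suppress=True)
p=arm.get_image("wrist");save(p,"w1.png");s=arm.observe()
M=R.from_rotvec(s["ee_rot"]).as_matrix();print(s["position"],M,s["clock"],s["force"],s["joints"])
T=np.array(p["T"]);print("cam",T[:3,3],T[:3,2])
for q in arm.place_of("drawer_handle",p)[:2]: print(q["conf"],px(q["centre"]),onz(p,px(q["centre"]),.162))
for q in arm.trace("drawer_handle",p)[:1]:
  ys,xs=np.nonzero(q["region"]);rc=cv2.minAreaRect(np.c_[xs,ys].astype(np.float32));print(rc)
E
```

```text
[ 0.5407 -0.0059  0.2663] [[-0.1671  0.9859 -0.001 ]
 [ 0.9859  0.1671 -0.0005]
 [-0.0003 -0.001  -1.    ]] 4.55 [-0.1964 -0.554  -0.2163] [ 0.3941  0.3389 -0.6361  1.681   0.2144  1.1934 -0.1267]
cam [0.5265 0.0799 0.4242] [ 0.0513 -0.3068 -0.9504]
0.75 [420.288 243.312] [0.6213 0.0049 0.162 ]
((467.95855712890625, 195.36953735351562), (96.24522399902344, 233.02059936523438), 10.68491268157959)
```

View pics/w1.png

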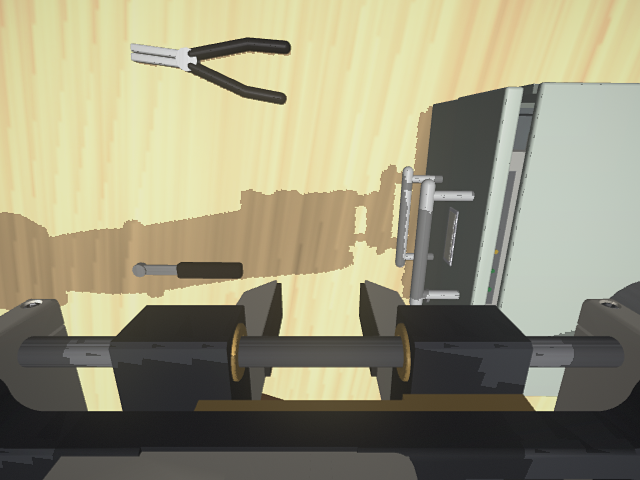

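The wrist view shows the top handle's bar from (428,181) to (418,303). The drawer front's top edge starts at (522,88) and the cabinet's front top edge at (541,84), so the drawer is slightly out.

```bash
python3 - <<'E'
from h import *
np.set_printoptions(precision=4,suppress=True)
p=arm.get_image("wrist")
a,b=onz(p,(428,181),.162),onz(p,(418,303),.162);print(a,b,np.linalg.norm(a-b),"yaw",np.arctan2(-(b-a)[0]*-1*-1,-(b-a)[1]),(a+b)/2)
g=cv2.cvtColor(p["frame"],cv2.COLOR_RGB2GRAY).astype(float)
def edge(x0,x1,sgn,z,rows):
    pts=[]
    for v in rows:
        d=sgn*np.diff(g[v,x0:x1]); u=x0+np.argmax(d)+.5; pts.append(onz(p,(u,v),z)[:2])
    pts=np.array(pts);l=cv2.fitLine(pts.astype(np.float32),cv2.DIST_HUBER,0,.01,.01).ravel()
    print("edge yaw",np.arctan(-l[0]/l[1]),l[2:])
    return pts
for x0,x1,s,z in((520,560,1,.195),(485,520,1,.188)): print(edge(x0,x1,s,z,range(110,290,20)))
# bar axis per row
for v in range(200,291,15):
    row=g[v,395:450];print(v,row.astype(int)[::2])
E
```

```text
[0.6139 0.0522 0.162 ] [ 0.6332 -0.051   0.162 ] 0.10498924592782061 yaw -0.1842553569061119 [0.6236 0.0006 0.162 ]
edge yaw 0.27139875 [0.6719 0.0593]
[[0.6609 0.1105]
 [0.6628 0.0986]
 [0.6628 0.086 ]
 [0.6667 0.0736]
 [0.6688 0.0605]
 [0.6709 0.0468]
 [0.6773 0.0333]
 [0.6902 0.0204]
 [0.6865 0.004 ]]
edge yaw 0.32087418 [0.6567 0.0554]
[[ 0.6407  0.1074]
 [ 0.6429  0.0952]
 [ 0.6444  0.0825]
 [ 0.6629  0.0722]
 [ 0.6491  0.0559]
 [ 0.653   0.0421]
 [ 0.6698  0.0299]
 [ 0.672   0.0147]
 [ 0.6751 -0.001 ]]
200 [228 224 225  85 121 145 203 191 158 144 142 139 134 123 162 188 212 204
 193 170  70  74  75  74  74  73  73  72]
215 [226 226 185 112 127 147 198 163 143 137 137 136  88 111 123 131 127 126
 118  73  75  74  74  74  74  73  72  86]
230 [225 224  97 123 133 138 181 137 137 137 142  89 107 122 128 132 126 121
  80  74  74  74  74  73  73  71  82  89]
245 [149  93 117 129 139 193 130 137 141 145 124 102 118 126 132 127 123  93
  74  73  74  73  74  73  72  78  92  90]
260 [219 105 126 132 126 125 140 146 149 147  95 115 125 131 126 123 106  74
  74  74  74  73  73  72  72  73  72  86]
275 [217 213 211 212 136 145 149 150 148  85 111 124 129 127 124 110  73  74
  73  73  73  72  72  71  71  71  72  72]
290 [212 212 215 219 143 149 148 147  86 106 120 128 124 125 113 124 133 187
 187 185 185 185 185 186 186 186 186 185]
```

Emit:
carry_out(claw=[2.2,2.2,2.2,2.2,2.2,2.2,2.2,2.2,2.2,2.2], delta_pos=[[-0.1,2,0],[-0.1,2,0],[-0.1,2,1],[-0.1,2,2],[-0.2,0.25,2],[0,0,1.5],[0,0,0],[0,0,0],[0,0,0],[0,0,0]], angular=[[0,0,-0.008],[0,0,0],[0,0,0],[0,0,0],[0,0,0],[0,0,0],[0,0,0],[0,0,0],[0,0,0],[0,0,0]])

```text
clock: 5.7
position: [0.6237, 0.0032, 0.203]
ee_rot: [2.015, 2.409, 0.002]
force: [-0.4, -0.8, -0.4]
width: 0.243
gripper_force: 0.0
```

```bash
python3 - <<'E'
from h import *
p=arm.get_image("wrist");q=arm.get_image("side")
c=cv2.resize(q["frame"][120:300,240:480],(640,480),interpolation=cv2.INTER_CUBIC)
im=np.hstack([cv2.resize(p["frame"],(400,300)),cv2.resize(c,(400,300))])
cv2.imwrite("pics/a2.png",im[:,:,::-1]);print(arm.observe()["position"],arm.observe()["force"])
E
```

```text
[0.62358385 0.00314347 0.20258106] [-0.58111385 -0.57783655 -0.33729658]
```

View pics/a2.png

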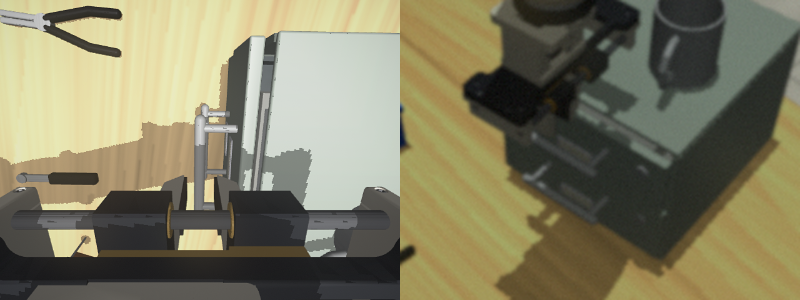

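The wrist view (left half) shows the bar at column 200, centred between the fingers (182 to 218). The inner finger is over the gap.

Emit:
carry_out(claw=[2.2,2.2,2.2,2.2,2.2,2.2,2.2], delta_pos=[[0,0,1],[0,0,1],[0,0,1],[0,0,1],[0,0,1],[0,0,0.4],[0,0,0]], angular=[[0,0,0],[0,0,0],[0,0,0],[0,0,0],[0,0,0],[0,0,0],[0,0,0]])

```text
clock: 6.5
position: [0.6229, 0.0031, 0.1468]
ee_rot: [-2.015, -2.409, 0.001]
force: [-0.6, -0.5, 0.3]
width: 0.241
gripper_force: 0.0
```

Close on the bar.

Emit:
carry_out(claw=[0.6,0.6,0.6,0.6,0.6,0.6], delta_pos=[[0,0,0],[0,0,0],[0,0,0],[0,0,0],[0,0,0],[0,0,0]], angular=[[0,0,0],[0,0,0],[0,0,0],[0,0,0],[0,0,0],[0,0,0]], force=20)

```text
clock: 7.1
position: [0.6235, 0.0032, 0.1481]
ee_rot: [2.015, 2.41, 0.0]
force: [-1.2, 0.3, 4.8]
width: 0.11
gripper_force: 20.0
```

Emit:
carry_out(claw=[0.6,0.6,0.6,0.6,0.6,0.6,0.6,0.6,0.6,0.6,0.6,0.6,0.6,0.6,0.6,0.6], delta_pos=[[0,-0.5,0],[0,-1,0],[0,-1,0],[0,-1,0],[0,-1,0],[0,-1,0],[0,-1,0],[0,-1,0],[0,-1,0],[0,-1,0],[0,-1,0],[0,-1,0],[0,-1,0],[0,-1,0],[0,-0.5,0],[0,0,0]], angular=[[0,0,0],[0,0,0],[0,0,0],[0,0,0],[0,0,0],[0,0,0],[0,0,0],[0,0,0],[0,0,0],[0,0,0],[0,0,0],[0,0,0],[0,0,0],[0,0,0],[0,0,0],[0,0,0]])

```text
clock: 8.7
position: [0.4835, -0.0197, 0.148]
ee_rot: [-2.012, -2.41, -0.0]
force: [-3.2, 8.9, 9.8]
width: 0.11
gripper_force: 20.0
```

Emit:
carry_out(claw=[0.6,0.6,0.6,0.6,0.6,0.6], delta_pos=[[0.2,-0.3,-0.05],[0,-0.4,0],[0,-0.4,0],[0,-0.3,0],[0,-0.2,0],[0,0,0]], angular=[[0,0,0],[0,0,0],[0,0,0],[0,0,0],[0,0,0],[0,0,0]])

```text
clock: 9.3
position: [0.4682, -0.0221, 0.1481]
ee_rot: [-2.014, -2.409, 0.001]
force: [-0.0, 5.3, 3.0]
width: 0.112
gripper_force: 20.0
```

Emit:
carry_out(claw=[0.6,0.6,0.6,0.6], delta_pos=[[0.1,-0.3,0],[0,-0.3,0],[0,-0.2,0],[0,0,0]], angular=[[0,0,0],[0,0,0],[0,0,0],[0,0,0]])

```text
clock: 9.7
position: [0.4663, -0.0224, 0.1485]
ee_rot: [2.012, 2.405, 0.014]
force: [25.2, 5.2, -23.1]
width: 0.108
gripper_force: 20.0
```

Emit:
carry_out(claw=[0.6,0.6,2.4,2.4,2.4,2.4,2.4], delta_pos=[[0,0.4,0],[0,0,0],[0,0,0],[0,0,0],[0,0,0],[0,0,0],[0,0,0]], angular=[[0,0,0],[0,0,0],[0,0,0],[0,0,0],[0,0,0],[0,0,0],[0,0,0]])

```text
clock: 10.4
position: [0.4649, -0.0225, 0.1481]
ee_rot: [-2.015, -2.41, 0.001]
force: [0.0, 0.3, 0.1]
width: 0.26
gripper_force: 0.0
```

Emit:
carry_out(claw=[2.4,2.4,2.4,2.4,2.4,2.4,2.4,2.4,2.4], delta_pos=[[0,0,-1],[0,0,-2],[0,0,-3],[0,0,-3],[0,0,-3],[-3,0,-2],[-3,0,0],[0,0,0],[0,0,0]], angular=[[0,0,0],[0,0,0],[0,0,0],[0,0,0],[0,0,0],[0,0,0],[0,0,0],[0,0,0],[0,0,0]])

```text
clock: 11.3
position: [0.4758, -0.0816, 0.2886]
ee_rot: [-2.017, -2.408, -0.0]
force: [0.4, -0.0, 0.2]
width: 0.266
gripper_force: 0.0
```

```bash
python3 - <<'E'
from h import *
np.set_printoptions(precision=4,suppress=True)
p={n:arm.get_image(n) for n in("wrist","scene","side")}
print(arm.observe()["position"],arm.observe()["joints"])
for l,z in(("reset_hole",.146),("drawer_handle",.162),("gateway",.112)):
  for n in p:
    for q in arm.place_of(l,p[n])[:2]: print(l,n,round(q["conf"],2),px(q["centre"]),onz(p[n],px(q["centre"]),z))
im=np.hstack([cv2.resize(p["wrist"]["frame"],(400,300)),cv2.resize(p["side"]["frame"][140:500,180:480],(400,300))])
cv2.imwrite("pics/a3.png",im[:,:,::-1])
for n in p:
  h=cv2.inRange(cv2.cvtColor(p[n]["frame"],cv2.COLOR_RGB2HSV),(6,180,120),(16,255,255))
  k,lab,st,ce=cv2.connectedComponentsWithStats(h)
  for j in range(1,k):
    if st[j,4]>6: print(n,st[j],ce[j],onz(p[n],ce[j],.146))
E
```

```text
[ 0.4757 -0.0802  0.2883] [ 0.6009  0.2167 -0.6473  1.773   0.1393  1.1982  0.0934]
reset_hole wrist 0.71 [442.816 117.696] [0.5592 0.0276 0.146 ]
reset_hole scene 0.72 [326.784 224.112] [0.5596 0.0273 0.146 ]
reset_hole side 0.62 [298.688 224.496] [0.5644 0.0278 0.146 ]
drawer_handle wrist 0.68 [322.816 161.616] [ 0.4672 -0.0237  0.162 ]
drawer_handle wrist 0.68 [440.576 117.312] [0.5522 0.0262 0.162 ]
drawer_handle scene 0.87 [299.584 194.88 ] [ 0.4688 -0.0256  0.162 ]
drawer_handle side 0.9 [272.32  267.888] [ 0.4639 -0.0263  0.162 ]
drawer_handle side 0.54 [429.824 396.096] [ 0.4942 -0.3484  0.162 ]
gateway wrist 0.56 [439.872 159.312] [ 0.5784 -0.0064  0.112 ]
gateway scene 0.6 [313.216 241.2  ] [ 0.5785 -0.0077  0.112 ]
gateway side 0.83 [317.184 241.008] [ 0.5813 -0.0027  0.112 ]
scene [174 217   3   7  12] [174.8333 220.0833] [ 0.4962 -0.3262  0.146 ]
scene [164 217  27  38 325] [177.8123 237.52  ] [ 0.5533 -0.3183  0.146 ]
side [425 392   9   6  11] [429.6364 394.0909] [ 0.5027 -0.3434  0.146 ]
side [ 363  398   82   58 1379] [403.2466 426.0297] [ 0.441 -0.35   0.146]
```

View pics/a3.png

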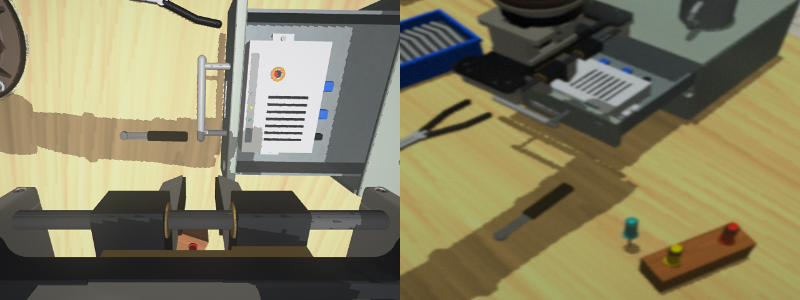

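The wrist half shows the orange-ringed hole at about (445,118) in full-frame pixels, and the drawer is out. Next I turn and hover by the pin.

Emit:
carry_out(claw=[4,4,4,4,4,4,4,4,4,4,4,4,4,4], delta_pos=[[0,0,0],[0,0,0],[0,0,0],[-3.3,0.13,0.38],[-3.3,0.13,0.38],[-3.3,0.13,0.38],[-3.3,0.13,0.38],[-3.3,0.13,0.38],[-3.3,0.13,0.38],[-3.3,0.13,0.38],[-3.3,0.13,0.38],[-3.3,0.13,0.38],[-3.3,0.13,0.38],[0,0,0]], angular=[[0,0,0.132],[0,0,0.132],[0,0,0.132],[0,0,0],[0,0,0],[0,0,0],[0,0,0],[0,0,0],[0,0,0],[0,0,0],[0,0,0],[0,0,0],[0,0,0],[0,0,0]])

```text
clock: 13.3
position: [0.4145, -0.4114, 0.249]
ee_rot: [-2.456, -1.958, 0.004]
force: [-0.9, -0.7, 0.3]
width: 0.435
gripper_force: 0.0
```

```bash
python3 - <<'E'
from h import *
np.set_printoptions(precision=4,suppress=True)
p=arm.get_image("wrist");save(p,"w4.png")
s=arm.observe();M=R.from_rotvec(s["ee_rot"]).as_matrix();print(s["position"],M)
h=cv2.inRange(cv2.cvtColor(p["frame"],cv2.COLOR_RGB2HSV),(22,150,90),(35,255,255))
k,lab,st,ce=cv2.connectedComponentsWithStats(h)
for j in range(1,k):
  if st[j,4]>40: print(st[j],ce[j],onz(p,ce[j],.135))
for l,z in(("reset_pin",.01),("screwdriver_top",.132)):
  for q in arm.place_of(l,p)[:3]: print(l,q["conf"],px(q["centre"]),onz(p,px(q["centre"]),z))
E
```

```text
[ 0.4158 -0.4085  0.2493] [[ 0.2204  0.9754 -0.0013]
 [ 0.9754 -0.2204  0.0004]
 [ 0.0001 -0.0013 -1.    ]]
[311 116  16  18  73] [318.5616 125.1644] [ 0.4316 -0.3267  0.135 ]
reset_pin 0.94 [317.12  125.808] [ 0.4291 -0.3266  0.01  ]
reset_pin 0.9 [304.576  61.68 ] [ 0.4306 -0.2616  0.01  ]
screwdriver_top 0.74 [418.176 122.688] [ 0.506  -0.3418  0.132 ]
```

View pics/w4.png

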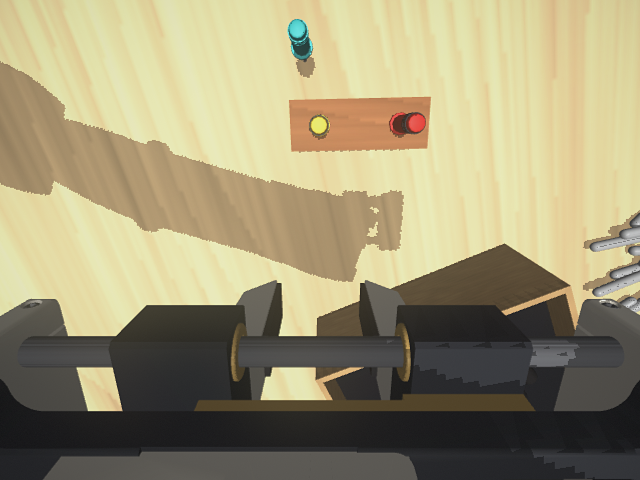

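The yellow pin's top is at (319,125) on the block, seen straight from above. The turquoise pin is at (299,40) and the screwdriver at (414,123).

Emit:
carry_out(claw=[4,4,4,4,4,4,4,4,4,4,4,4], delta_pos=[[2.8,-0.1,0],[2.8,-0.1,0],[2.7,0,0],[0,0,2],[0,0,2],[0,0,2],[0,0,2],[0,0,2],[0,0,2],[0,0,2],[0,0,1],[0,0,0]], angular=[[0,0,0],[0,0,0],[0,0,0],[0,0,0],[0,0,0],[0,0,0],[0,0,0],[0,0,0],[0,0,0],[0,0,0],[0,0,0],[0,0,0]])

```text
clock: 14.65
position: [0.4329, -0.3235, 0.0995]
ee_rot: [-2.447, -1.967, 0.001]
force: [-1.1, -0.1, 0.8]
width: 0.434
gripper_force: 0.0
```

Emit:
carry_out(claw=[1,1,1,1,1,1,1], delta_pos=[[0,0,0],[0,0,0],[0,0,0],[0,0,0],[0,0,0],[0,0,0],[0,0,0]], angular=[[0,0,0],[0,0,0],[0,0,0],[0,0,0],[0,0,0],[0,0,0],[0,0,0]], force=20)

```text
clock: 15.35
position: [0.4336, -0.3251, 0.1008]
ee_rot: [2.449, 1.966, 0.0]
force: [-1.4, -0.2, 6.0]
width: 0.162
gripper_force: 20.0
```

Emit:
carry_out(claw=[1,1,1,1,1,1,1,1,1,1,1,1], delta_pos=[[0,0,-0.5],[0,0,-1],[0,0,-1.5],[0,0,-2],[0,0,-2],[0,0,-2],[0,0,-2],[0,0,-2.5],[0,0,-2.5],[0,0,-2.5],[0,0,-2.5],[0,0,0]], angular=[[0,0,0],[0,0,0],[0,0,0],[0,0,0],[0,0,0],[0,0,0],[0,0,0],[0,0,0],[0,0,0],[0,0,0],[0,0,0],[0,0,0]])

```text
clock: 16.55
position: [0.4347, -0.3252, 0.3144]
ee_rot: [2.445, 1.963, 0.003]
force: [1.2, 0.5, -0.4]
width: 0.161
gripper_force: 20.0
```

Emit:
carry_out(claw=[1,1,1,1,1,1,1,1,1,1,1,1,1,1,1,1,1], delta_pos=[[1.4,0.3,0],[2.5,0.3,0],[3,0.3,0],[3,0.3,0],[3,0.3,0],[3,0.3,0],[3,0.3,0],[3,0.3,0],[3,0.3,0],[3,0.3,0],[3,0.3,0],[2.5,0.3,0],[2,0.3,0],[1,0.3,0],[0.8,0.3,0],[0,0,0],[0,0,0]], angular=[[0,0,0],[0,0,0],[0,0,0],[0,0,0],[0,0,0],[0,0,0],[0,0,0],[0,0,0],[0,0,0],[0,0,0],[0,0,0],[0,0,0],[0,0,0],[0,0,0],[0,0,0],[0,0,0],[0,0,0]])

```text
clock: 18.25
position: [0.5575, 0.0278, 0.3099]
ee_rot: [-2.451, -1.966, 0.001]
force: [0.3, -0.2, -0.2]
width: 0.159
gripper_force: 20.0
```

```bash
python3 - <<'E'
from h import *
np.set_printoptions(precision=4,suppress=True)
p=arm.get_image("wrist");save(p,"w5.png")
s=arm.observe();M=R.from_rotvec(s["ee_rot"]).as_matrix();print(s["position"],M[:2,:2],s["force"],s["width"])
print("tip pred px",proj(p,s["position"]+M@[0,0,.09]),"collar",proj(p,s["position"]+M@[0,0,.03]))
for l,z in(("reset_hole",.146),("reset_pin",s["position"][2]-.09)):
  for q in arm.place_of(l,p)[:3]: print(l,q["conf"],px(q["centre"]),onz(p,px(q["centre"]),z))
E
```

```text
[0.5575 0.0275 0.3101] [[ 0.2177  0.976 ]
 [ 0.976  -0.2177]] [ 0.4014 -0.8766  0.34  ] 0.15751619816015025
tip pred px [321.1076 244.0289] collar [321.2295 276.6973]
reset_hole 0.81 [323.968 221.904] [0.5596 0.0241 0.146 ]
reset_pin 0.72 [318.528 243.792] [0.5555 0.0281 0.2201]
```

View pics/w5.png

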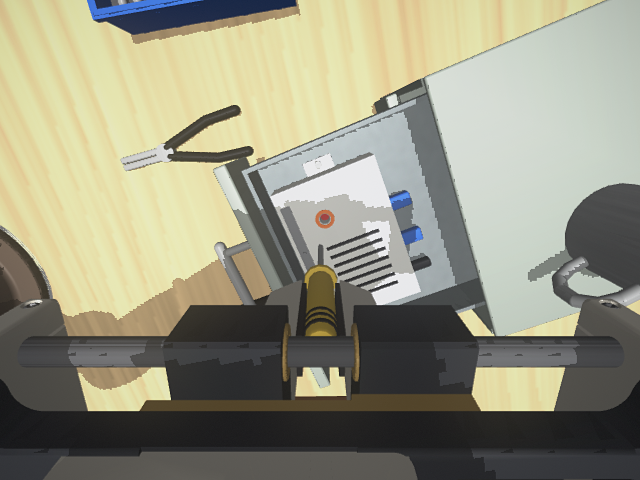

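The tip is at about (320,246) and the hole at (324.5,218). I lower the pin close to the lid before the final alignment.

Emit:
carry_out(claw=[1,1,1,1,1,1,1], delta_pos=[[0.1,0.2,1],[0,0.1,1],[0,0,1],[0,0,1],[0,0,1],[0,0,0.4],[0,0,0]], angular=[[0,0,0],[0,0,0],[0,0,0],[0,0,0],[0,0,0],[0,0,0],[0,0,0]])

```text
clock: 19.1
position: [0.5604, 0.0289, 0.2554]
ee_rot: [-2.449, -1.966, 0.002]
force: [0.0, -1.0, -0.2]
width: 0.156
gripper_force: 20.0
```

```bash
python3 - <<'E'
from h import *
np.set_printoptions(precision=4,suppress=True)
p=arm.get_image("wrist")
s=arm.observe();M=R.from_rotvec(s["ee_rot"]).as_matrix();print(s["position"],s["force"])
print("tip pred px",proj(p,s["position"]+M@[0,0,.09]))
for q in arm.place_of("reset_hole",p)[:1]: print(px(q["centre"]),onz(p,px(q["centre"]),.146))
for q in arm.place_of("reset_pin",p)[:1]: print("pin",px(q["centre"]))
c=p["frame"][190:290,260:390]
hsv=cv2.cvtColor(p["frame"],cv2.COLOR_RGB2HSV);m=cv2.inRange(hsv,(4,130,100),(18,255,255));m[300:]=0
k,lab,st,ce=cv2.connectedComponentsWithStats(m)
for j in range(1,k):
  if st[j,4]>30:
    ys,xs=np.nonzero(lab==j);print(st[j],ce[j],cv2.fitEllipse(cv2.convexHull(np.c_[xs,ys].astype(np.float32))) if len(xs)>5 else"")
cv2.imwrite("pics/a6.png",cv2.resize(c,(780,600),interpolation=cv2.INTER_NEAREST)[:,:,::-1])
E
```

```text
[0.5608 0.029  0.2561] [-0.5836  1.0632 -0.4543]
tip pred px [321.4935 243.6794]
[320.704 237.408] [0.5598 0.0277 0.146 ]
pin [319.488 245.088]
[311 227  22  22 182] [321.9451 236.6978] ((321.8935852050781, 237.51429748535156), (20.69953727722168, 21.8353328704834), 93.72602081298828)
```

View pics/a6.png

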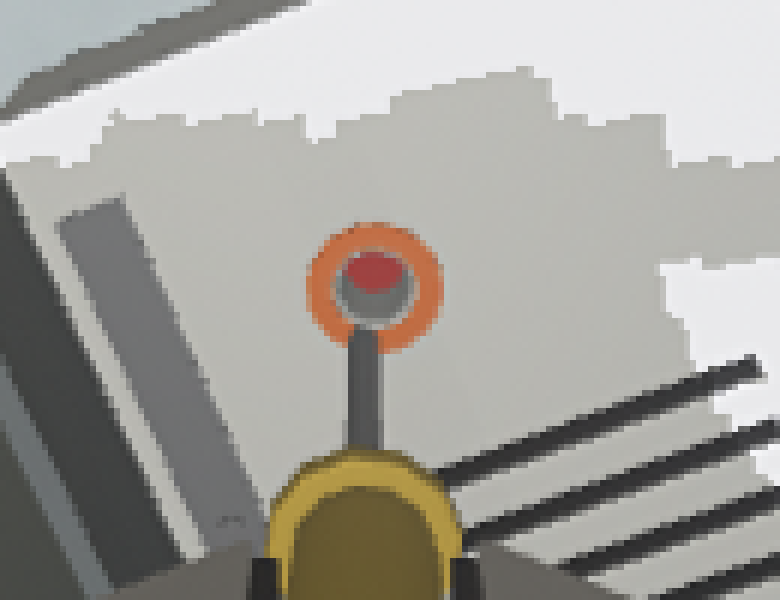

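The tip's end is at about (320.7,245) and the ring centre at (322.2,237.7).

```bash
python3 - <<'E'
from h import *
np.set_printoptions(precision=4,suppress=True)
p=arm.get_image("wrist");s=arm.observe();M=R.from_rotvec(s["ee_rot"]).as_matrix()
z=s["position"][2]-.09
t=onz(p,(320.7,247.3),z+.002);h=onz(p,(322.2,237.7),.146);print(s["position"],t,h,M.T@(h-t)*100)
E
```

```text
[0.5611 0.0291 0.2567] [0.5604 0.027  0.1687] [0.5617 0.027  0.146 ] [0.032  0.1245 2.2723]
```

Emit:
carry_out(claw=[1,1,1,1,1,1,1], delta_pos=[[0,0.12,0],[0,0,0.8],[0,0,0.8],[0,0,0.5],[0,0,0.3],[0,0,0.2],[0,0,0]], angular=[[0,0,0],[0,0,0],[0,0,0],[0,0,0],[0,0,0],[0,0,0],[0,0,0]])

```text
clock: 20.0
position: [0.5619, 0.0287, 0.23]
ee_rot: [-2.45, -1.966, 0.001]
force: [0.6, 0.9, -0.5]
width: 0.161
gripper_force: 20.0
```

```bash
python3 - <<'E'
from h import *
p=arm.get_image("wrist");s=arm.observe();print(s["position"],s["force"])
a=p["frame"][200:280,270:376]
cv2.imwrite("pics/a7.png",cv2.resize(a,(636,480),interpolation=cv2.INTER_NEAREST)[:,:,::-1])
E
```

```text
[0.56199843 0.02873617 0.23022254] [-0.00391319 -0.06573158 -0.13611263]
```

View pics/a7.png

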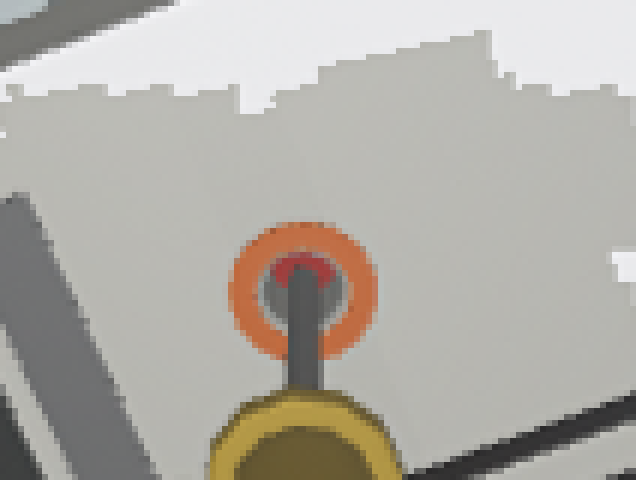

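The shaft is inside the ring, centred at about (303,270) in the crop, with no contact force. Now I descend slowly onto the button.

Emit:
carry_out(claw=[1,1,1,1,1], delta_pos=[[0,0,0.2],[0,0,0.2],[0,0,0.2],[0,0,0],[0,0,0]], angular=[[0,0,0],[0,0,0],[0,0,0],[0,0,0],[0,0,0]])

```text
clock: 20.55
position: [0.5621, 0.0287, 0.2244]
ee_rot: [2.45, 1.966, 0.0]
force: [0.4, -0.1, 1.3]
width: 0.16
gripper_force: 20.0
```

Emit:
carry_out(claw=[1,1,1,1], delta_pos=[[0,0,0.1],[0,0,0.1],[0,0,0],[0,0,0]], angular=[[0,0,0],[0,0,0],[0,0,0],[0,0,0]])

```text
clock: 20.95
position: [0.562, 0.0288, 0.2223]
ee_rot: [2.45, 1.966, 0.0]
force: [0.3, -0.6, 2.9]
width: 0.155
gripper_force: 20.0
```

Emit:
carry_out(claw=[1,1,1,1], delta_pos=[[0,0,0.1],[0,0,0.1],[0,0,0],[0,0,0]], angular=[[0,0,0],[0,0,0],[0,0,0],[0,0,0]])

```text
clock: 21.35
position: [0.5621, 0.0287, 0.2203]
ee_rot: [2.45, 1.966, 0.0]
force: [0.4, -0.4, 4.3]
width: 0.159
gripper_force: 20.0
```

Emit:
carry_out(claw=[1,1,1,1], delta_pos=[[0,0,0.06],[0,0,0],[0,0,0],[0,0,0]], angular=[[0,0,0],[0,0,0],[0,0,0],[0,0,0]])

```text
clock: 21.75
position: [0.562, 0.0287, 0.2197]
ee_rot: [2.45, 1.966, 0.0]
force: [0.4, -0.1, 4.1]
width: 0.151
gripper_force: 20.0
```

```bash
python3 - <<'E'
from h import *
F=[];Z=[]
for i in range(8):
    p=arm.get_image("wrist" if i<7 else "side");s=arm.observe();F.append(s["force"]);Z.append(s["position"])
    if i in(6,7):
        for q in arm.place_of("drawer_handle",p)[:2]: print(q["conf"],onz(p,px(q["centre"]),.162))
print(np.mean(F,0),np.std(F,0),np.mean(Z,0))
E
```

```text
0.93 [ 0.45893979 -0.02408771  0.162     ]
[ 0.23571193 -0.15202489  3.86636178] [0.5833834  0.57807455 0.50592619] [0.56201719 0.02870812 0.21964974]
```

Emit:
carry_out(claw=[1,1,1,1], delta_pos=[[0,0,0.08],[0,0,0],[0,0,0],[0,0,0]], angular=[[0,0,0],[0,0,0],[0,0,0],[0,0,0]])

```text
clock: 22.65
position: [0.5621, 0.0287, 0.219]
ee_rot: [2.45, 1.966, 0.001]
force: [0.0, 0.2, 6.3]
width: 0.159
gripper_force: 20.0
```

```bash
python3 - <<'E'
from h import *
F=[];Z=[]
for i in range(14):
    n="wrist" if i<12 else ["scene","side"][i-12]
    p=arm.get_image(n);s=arm.observe();F.append(s["force"]);Z.append(s["position"])
    if i>10:
        for q in arm.place_of("drawer_handle",p)[:1]: print(n,q["conf"],onz(p,px(q["centre"]),.162))
        for q in arm.place_of("reset_hole",p)[:1]: print(n,q["conf"],onz(p,px(q["centre"]),.146))
print(np.mean(F,0),np.std(F,0),np.mean(Z,0),s["gripper_force"],s["clock"])
E
```

```text
wrist 0.34 [0.47492074 0.11758963 0.162     ]
wrist 0.76 [0.56272262 0.026999   0.146     ]
scene 0.68 [ 0.47119753 -0.02680736  0.162     ]
scene 0.61 [0.55661905 0.02931995 0.146     ]
side 0.76 [ 0.4668683  -0.02237564  0.162     ]
side 0.93 [0.56247343 0.02514461 0.146     ]
[ 0.09096508 -0.02896449  5.95674385] [0.44941242 0.62540158 0.51503959] [0.56208699 0.02874707 0.21899201] 20.001402497291565 23.55
```

```bash
python3 -c "
from cell import arm
print(arm.sign_off())"
```

```text
the job is handed in; nothing more can be done
None
```

I handed the job in at about 23.6 s: the drawer is out to its stop, and the gripped yellow pin is holding the reset button down at about 6 N (5 N takes it to its stop). The screwdriver, pliers, lever, mug and turquoise pin were not handled.

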